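# Sort heat sinks with a go/no-go slot gauge

### The arm

A 7-joint arm with a two-finger parallel gripper is mounted at the origin on the work surface. World frame = base frame: x ahead of the robot, y to its left, z up, the work surface at z = 0. Lengths are in mm, angles in rad, forces in N, time in s.
With the tool pointing down it reaches from about 425 to 1025 mm from the base axis. Payload 9.4 kg.
Tool frame: the origin (TCP) lies between the finger pads; the fingertips stand 8 mm ahead of it and the grasp point (between the pads) lies 11 mm behind it; z points along the fingers, y is the direction in which the jaws open and shut (so a half turn about z gives the same grasp; the last joint's range is limited). The gripper opens to 93 mm and grips with 3 to 60 N. Pads are 15 mm wide; open, the fingers measure 128 mm over their backs; the gripper's body (75 mm by 188 mm) begins 65 mm behind the grasp point.
Start: joints at [-1.355, 0.599, -0.003, 1.599, 0.002, 0.943, -0.08], TCP at [209.264, 694.142, 226.618] pointing down, gripper open.
Joint ranges: [-2.57, 2.57], [-0.35, 1.97], [-1.29, 1.29], [0.11, 2.56], [-1.05, 4.19], [0.11, 1.86], [-2.63, 2.63]. Speed limits (rad/s): [2.22, 2.22, 3.01, 3.01, 3.14, 3.14, 3.14].

### API

Orientations are given as a unit quaternion [x, y, z, w].
In Python, from plant import * gives the robot as it stands.
- The arm moves only by the tool drive_tool, never from a script. Its argument "increments" is a list of rows, each a list of 7 numbers: the turn, a rotation vector about the tool's x, y, z in degrees, then the shift along the tool's x, y, z in m, then the opening, from -1 (shut) to 1 (fully open). A call has 1 to 12 rows; each row shifts and turns the pose as measured when the row begins, along the tool's axes as they then stand; what a row does not reach is not made up. A row lasts 1/8 s, in which the tool goes at most 62.5 mm and 10.7 degrees, less where a joint would pass 70% of its speed; a pose out of reach is approached as far as the arm can. A call is refused whole if a number of a shift passes 0.0625 or a number of a turn 10.7, either way. A call with a gripper value outside its range is refused whole. The fingers move at their own pace and stop on an object; "newtons" is the grip in N (left out, the last holds). Time passes only in rows, so rows that do not move let the fingers close. It gives the time, the measured TCP pose, the force and the opening at its end, in the units of the state.
- read_state(): the state, without advancing time (a new reading comes with each control period).
- capture(name): name is "scene" or "side" or "wrist"; returns a dict with "frame" (400x640x3 uint8, blue, green, red), "camera_matrix" (3x3 intrinsics, pixels), "rvec" (rotation vector, rad) and "tvec" (3), from world to camera coordinates, as OpenCV has them. Camera axes: x right, y down, z forward; pixel columns grow to the right and rows downward; lengths in mm; the calibration is good to about 2 mm. A picture is of the moment at which its call begins. There is no depth.
- hand_in(): hands the job in, once; it reports no verdict.
The state is a dict: "time_s": time; "joints": joint angles; "qvel": joint speeds; "joint_efforts": joint torques, N m; "position": TCP position; "orientation": TCP orientation; "ft_force": force on the tool from outside, world axes, zero at the start; "torque": the same for the moment, N m; "grip_width": finger opening in mm.
Only numpy, scipy, OpenCV 4.12 (cv2) and the standard library are available. Lean on these libraries where they do the work, as an engineer would, in place of code of your own. Each camera call takes 0.05 s, during which the arm holds its last target. There are 200 camera calls.

### The job

The heat sinks standing on the repair mat have got mixed up: one at a time, try each in the steel slot gauge, base first and without forcing it, and put it away before you pick up the next. A heat sink that goes in past the wide upper part of the slot but stops at the narrow lower part is good: stand it upright in the black plastic tray; one that will not enter, or that drops on down into the narrow part, is a reject: stand it upright in the cardboard carton. Set them down, do not drop them, and leave everything else on the bench where it is.

Things in the scene. Friction and masses are not known exactly. Their poses are not given: they have to be found in the camera images.
- sink_a_center (a point): one of three alike bare aluminium heat sinks: 100 long (own x), 70 tall (z), solid base, five lengthwise upright fins, flat parallel sides; width (y) 26, 36 or 46, not known until tried in the gauge; 0.2 to 0.4 kg. Stands on its base, free room for fingers on both broad sides: pinch across the width, near the top, mid-length. Point: block centre, 35 above its underside
- sink_b_center (a point): one of three alike bare aluminium heat sinks: 100 long (own x), 70 tall (z), solid base, five lengthwise upright fins, flat parallel sides; width (y) 26, 36 or 46, not known until tried in the gauge; 0.2 to 0.4 kg. Stands on its base, free room for fingers on both broad sides: pinch across the width, near the top, mid-length. Point: block centre, 35 above its underside
- sink_c_center (a point): one of three alike bare aluminium heat sinks: 100 long (own x), 70 tall (z), solid base, five lengthwise upright fins, flat parallel sides; width (y) 26, 36 or 46, not known until tried in the gauge; 0.2 to 0.4 kg. Stands on its base, free room for fingers on both broad sides: pinch across the width, near the top, mid-length. Point: block centre, 35 above its underside
- gauge: steel progressive slot gauge, fixed: base plate 100 (x) by 124 (y), 14 thick, with two upright jaws 64 long (x), 100 over their outer faces (y), tops 64 above the bench; between them a stepped slot runs along the gauge's x, open at the top and both ends. Sides are alike, so either end way round will do. Origin: centre of the base plate's underside, below the middle of the slot; z up
- gauge_mouth (a point): centre of the slot's mouth, level with the jaw tops (64 above the bench), axes as the gauge's. The upper 14 of the slot (go) is 41 wide; below, the jaws step in and it is 31 wide (no-go) for 36 more, down to the base plate. So a 46 wide heat sink stops on the jaw tops, a 36 wide one on the steps 14 lower, a 26 wide one goes on down. Rigid; 3 off the middle and a part catches on a jaw
- tray: black plastic tray for good parts, fixed: 150 (x) by 195 (y) outside with walls 4 thick and 26 high, floor 4 above the bench, open on top. Origin: centre of its underside. The inside holds two heat sinks side by side, long sides along x, 90 between centres
- carton: brown cardboard carton lid for rejects, fixed: same sizes as the tray (150 by 195 by 26 high, walls and floor 4). Origin: centre of its underside. Which side of the bench the tray and the carton stand on changes
- flux_jar: small jar, 48 across and 52 tall, between the heat sinks; leave alone. Origin at its underside
- solder_reel: solder reel standing on end, 56 across and 47 tall, between the heat sinks; leave alone. Origin at its underside
- wash_bottle: white plastic bottle, 68 across and 172 tall, behind the heat sinks; leave alone. Origin at its underside
- hard_drive: 2.5 inch drive lying flat, 100 by 70 by 10, at the back; leave alone. Origin at its underside
- blower: laptop blower lying flat, 75 by 70 by 13, at the back; leave alone. Origin at its underside
- meter: hand multimeter lying on its back, 175 by 85 by 48 tall, at the back; leave alone. Origin at its underside
- screwdriver: screwdriver, 190 long, lying on the robot's left; leave alone. Origin at its underside
- iron_stand: soldering-iron stand, fixed, 120 (x) by 75 (y), iron sticking up to 160, on the robot's right beyond the heat sinks. Origin at its underside
Mind the look-alikes: they are no part of the job. Leave any blue or red look-alike of the part that bears sink_a_center alone.

How it is judged:
By the outcome, as a careful person would: the job done as asked, in the order asked, and still so for the second after the job is handed in, with the robot touching nothing.
It also fails if it takes over 72 s, if anything falls off the work surface, if the arm or the gripper's body presses on something with over 40 N, if the wrist force passes 120 N, or if a joint passes its speed limit or range.

## Working session

There is one attempt and no reset: what is moved stays moved. The work goes in short steps, Python scripts to look and compute and a tool call to move; the robot and the scene stay as the last step left them, time stands still between calls to the robot, and variables do not carry over. Pictures are saved under pics/ and viewed, about 8 in all and at most 12, crops included, and the job is handed in when it is done.

Besides the shell and the picture viewer there is one more tool, called after "Emit:" as a command line: name --pt "numbers of a row" for each row, then --argument value for the rest. drive_tool: Moves the arm, as the interface text tells. Its arguments: {"type":"object","properties":{"increments":{"type":"array","items":{"type":"array","items":{"type":"number"}}},"newtons":{"type":"number"}},"required":["increments"]}

```bash
ls; mkdir -p pics; python3 - <<'E'
from plant import *
import cv2
s=read_state();print({k:s[k] for k in('time_s','position','orientation','ft_force','grip_width')})
for n in("scene","side"):
    c=capture(n);cv2.imwrite(f"pics/{n}0.png",c["frame"]);print(n,c["camera_matrix"],c["rvec"],c["tvec"])
E
```

```text
pics
{'time_s': 0.0, 'position': array([209.1129759 , 693.69142973, 225.7504969 ]), 'orientation': array([ 1.45830521e-01,  9.89309283e-01, -7.73629845e-04, -4.98908760e-05]), 'ft_force': array([-0.93045545, -0.22528551, -0.39655106]), 'grip_width': 93.39767482733482}
scene [[382.58985537   0.         311.21373036]
 [  0.         382.58985537 198.79059646]
 [  0.           0.           1.        ]] [ 2.32863552  0.94678179 -0.31475671] [-289.50505939 -271.49568708 1371.89388283]
side [[410.31708191   0.         324.35468282]
 [  0.         410.31708191 192.36616873]
 [  0.           0.           1.        ]] [ 2.25794605 -0.37089793  0.19759687] [-517.28336014  102.90922232 1313.67910033]
```

View pics/scene0.png

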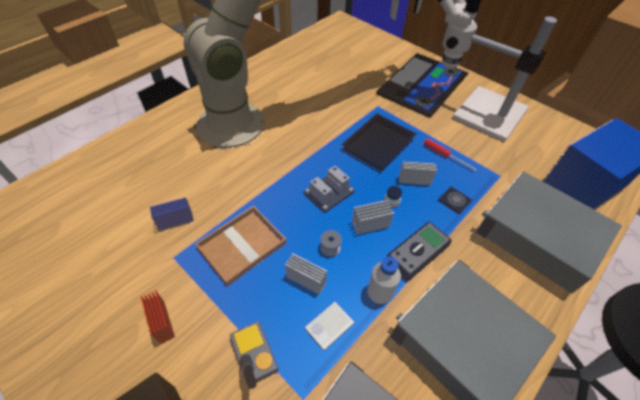

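View pics/side0.png

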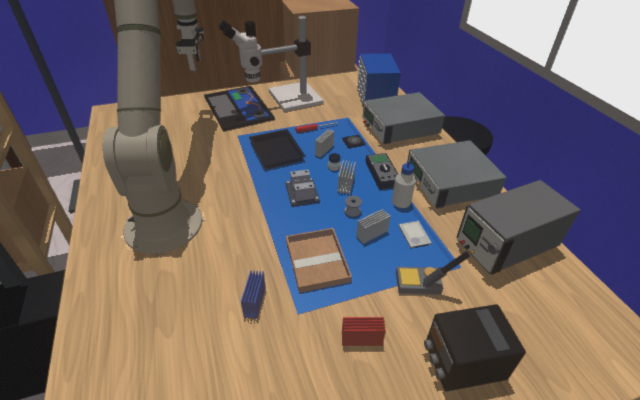

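The scene view shows sinks at about (418,173), (373,217) and (306,273), the gauge at (330,187), the tray at (379,138) and the carton at (241,245). Blue and red look-alikes lie off the mat. Next I'll enlarge both views.

```bash
cat > h.py <<'E'
import numpy as np, cv2
from plant import *
def cam(n):
    c=capture(n); return c["frame"],np.array(c["camera_matrix"]),np.array(c["rvec"],float),np.array(c["tvec"],float).ravel()
def ray(K,rv,t,uv,z):
    R=cv2.Rodrigues(rv)[0]; C=-R.T@t; d=R.T@np.linalg.inv(K)@[uv[0],uv[1],1]
    return C+d*(z-C[2])/d[2]
def proj(K,rv,t,P): return cv2.projectPoints(np.array(P,float).reshape(-1,3),rv,t,K,None)[0].reshape(-1,2)
E
python3 - <<'E'
import cv2
a=cv2.imread("pics/scene0.png");cv2.imwrite("pics/sc1.png",cv2.resize(a[145:298,265:447],None,fx=4,fy=4,interpolation=cv2.INTER_CUBIC)[:600,:800])
a=cv2.imread("pics/side0.png");cv2.imwrite("pics/sd1.png",cv2.resize(a[122:272,240:440],None,fx=4,fy=4,interpolation=cv2.INTER_CUBIC))
E
```

```text
(no output)
```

View pics/sc1.png

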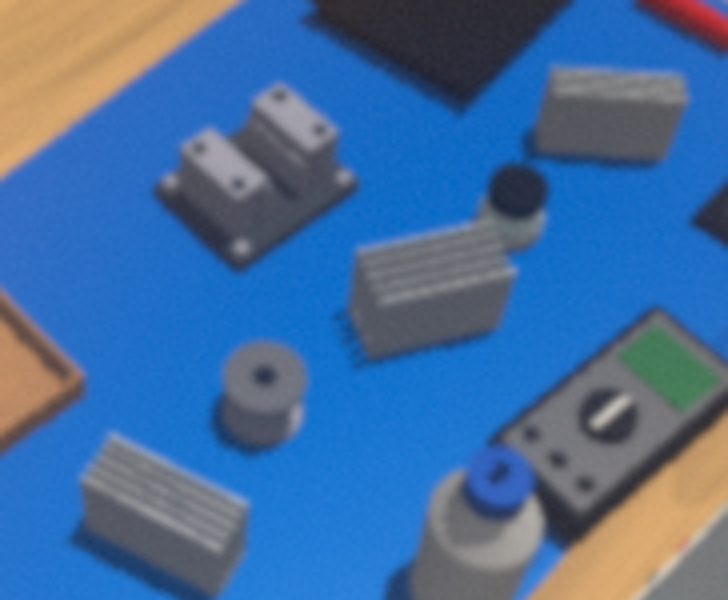

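View pics/sd1.png

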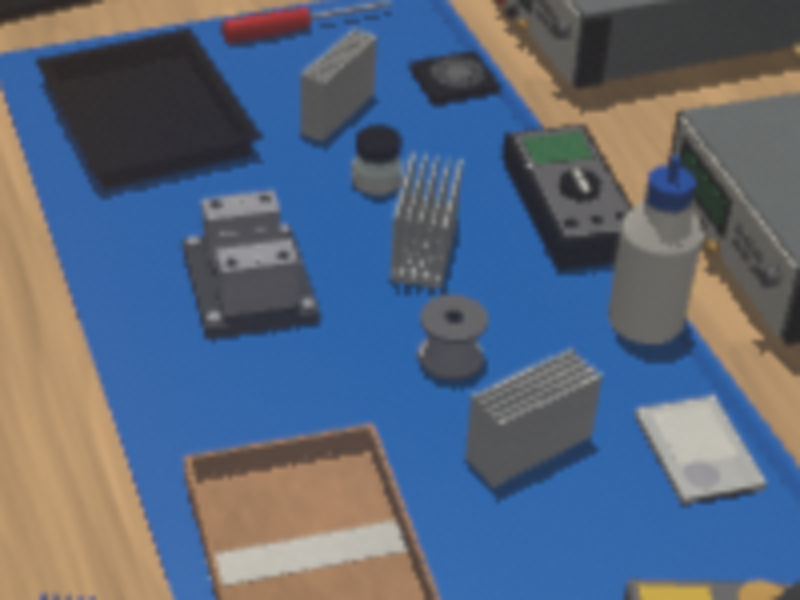

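```bash
python3 - <<'E'
from h import *
np.set_printoptions(precision=1,suppress=True)
S=cam("scene")[1:];D=cam("side")[1:]
fs=lambda L:[(265+u/4-.375,145+v/4-.375) for u,v in L]; fd=lambda L:[(240+u/4-.375,122+v/4-.375) for u,v in L]
def show(n,C,L,z):
    P=np.array([ray(*C,p,z)[:2] for p in L]); c,wh,a=cv2.minAreaRect(P.astype(np.float32))
    print(n,"mean",P.mean(0),"rect",np.array(c),np.array(wh),round(a,1),"edges",[(round(float(np.hypot(*e)),0),round(float(np.degrees(np.arctan2(e[1],e[0]))),1)) for e in np.roll(P,-1,0)-P])
show("L sc",S,fs([(552,68),(685,75),(688,97),(550,92)]),70)
show("L sd",D,fd([(302,82),(322,86),(376,42),(353,31)]),70)
show("M sc",S,fs([(355,250),(490,225),(517,270),(380,303)]),70)
show("M sd",D,fd([(407,157),(464,160),(445,287),(393,280)]),70)
show("R sc",S,fs([(112,433),(247,500),(222,548),(84,482)]),70)
show("R sd",D,fd([(572,350),(602,374),(495,424),(470,398)]),70)
show("J1 sc",S,fs([(280,82),(338,130),(304,152),(253,104)]),64)
show("J2 sc",S,fs([(208,128),(265,178),(240,205),(181,152)]),64)
show("J1 sd",D,fd([(202,203),(272,192),(280,213),(205,222)]),64)
show("J2 sd",D,fd([(216,248),(292,240),(298,262),(222,271)]),64)
show("tray sd",D,fd([(38,60),(190,30),(262,135),(103,192)]),26)
show("tray sc",S,[(379,109),(416,130),(380,170),(343,149)],26)
show("cart sc",S,[(197,246),(256,209),(286,242),(218,283)],26)
show("cart sd",D,[(287,236.5),(334,228.5),(350,267),(297,289)],26)
show("reel",S,fs([(264,375)]),47);show("jar",S,fs([(518,190)]),52);show("bottle",S,fs([(500,480)]),165)
for n in("meter sc",):show(n,S,fs([(655,310),(735,375),(580,540),(500,440)]),48)
E
```

```text
L sc mean [627.4 237.9] rect [627.2 237. ] [103.8  24.9] 40.3 edges [(100.0, 40.3), (23.0, -51.5), (103.0, -138.4), (25.0, 122.4)]
L sd mean [625.6 228.3] rect [627.7 227.1] [104.7  29.1] 42.8 edges [(20.0, -37.2), (95.0, 37.1), (30.0, 119.9), (105.0, -137.2)]
M sc mean [632.7  10. ] rect [631.7  11. ] [101.2  46.4] 60.2 edges [(99.0, 57.1), (41.0, -26.2), (100.0, -119.8), (46.0, 151.6)]
M sd mean [617.  -28.6] rect [615.5 -27.1] [177.  51.] 62.5 edges [(51.0, -22.7), (177.0, -117.5), (43.0, 150.4), (171.0, 65.2)]
R sc mean [ 622.  -244.4] rect [ 621.6 -243.8] [97.2 38.3] 16.7 edges [(97.0, 15.2), (36.0, -72.2), (96.0, -163.3), (38.0, 108.9)]
R sd mean [ 619.8 -246.3] rect [ 620.3 -245.8] [102.9  33.4] 13.5 edges [(34.0, -71.9), (103.0, -166.5), (32.0, 102.9), (100.0, 14.3)]
J1 sc mean [471.   44.7] rect [470.4  43.9] [33.8 63.2] 84.8 edges [(63.0, -5.2), (34.0, -96.6), (59.0, 171.8), (31.0, 90.9)]
J2 sc mean [465.8 -26.3] rect [466.3 -26.4] [30.3 69.4] 84.8 edges [(63.0, -5.2), (31.0, -82.7), (65.0, 174.8), (31.0, 93.5)]
J1 sd mean [470.  42.] rect [470.1  43. ] [30.6 65.5] 83.2 edg
[... 395 characters left out ...]
0.0, 0.4), (235.0, -83.8), (145.0, -175.3), (247.0, 99.5)]
cart sc mean [ 428.4 -303.1] rect [ 430.9 -306.5] [205.7 143.5] 83.7 edges [(193.0, 84.1), (143.0, -6.3), (206.0, -100.0), (130.0, 168.2)]
cart sd mean [ 423.3 -292. ] rect [ 421.3 -301.5] [195.9 161. ] 85.1 edges [(148.0, -4.9), (157.0, -93.4), (166.0, -171.3), (196.0, 82.6)]
reel mean [ 600.7 -129. ] rect [ 600.7 -129. ] [0. 0.] 0.0 edges [(0.0, 0.0)]
jar mean [628.9 114.6] rect [628.9 114.6] [0. 0.] 0.0 edges [(0.0, 0.0)]
bottle mean [ 785.  -145.6] rect [ 785.  -145.6] [0. 0.] 0.0 edges [(0.0, 0.0)]
meter sc mean [788.1  12.4] rect [790.8   8.7] [172.1  80.2] 84.6 edges [(68.0, -5.9), (172.0, -91.5), (81.0, 164.3), (158.0, 84.6)]
```

Emit:
drive_tool --pt "0 0 0 -0.0444 -0.0266 0 1" --pt "0 0 0 -0.0444 -0.0266 0 1" --pt "0 0 0 -0.0444 -0.0266 0 1" --pt "0 0 0 -0.0444 -0.0266 0 1" --pt "0 0 0 -0.0444 -0.0266 0 1" --pt "0 0 0 -0.0444 -0.0266 0 1" --pt "0 0 0 -0.0444 -0.0266 0 1" --pt "0 0 0 -0.0444 -0.0266 0 1" --pt "0 0 0 -0.0444 -0.0266 0 1" --pt "0 0 0 -0.0444 -0.0266 0 1" --pt "0 0 0 -0.0444 -0.0266 0 1" --pt "0 0 0 -0.0444 -0.0266 0 1" --newtons 25

```text
time_s: 1.7
position: [637.1, 225.8, 223.7]
orientation: [0.141, 0.99, -0.0, -0.001]
ft_force: [1.2, -0.4, -0.5]
grip_width: 93.0
```

Emit:
drive_tool --pt "0 0 10.2 0 0 0 1" --pt "0 0 10.2 0 0 0 1" --pt "0 0 10.2 0 0 0 1" --pt "0 0 10.2 0 0 0 1" --pt "0 0 10.2 0 0 0 1" --pt "0 0 10.2 0 0 0 1" --pt "0 0 10.2 0 0 0 1" --pt "0 0 10.2 0 0 0 1" --pt "0 0 10.2 0 0 0 1" --pt "0 0 10.2 0 0 0 1" --pt "0 0 10.2 0 0 0 1" --pt "0 0 10.2 0 0 0 1"

```text
time_s: 3.2
position: [639.6, 218.2, 221.5]
orientation: [0.949, 0.316, -0.003, 0.001]
ft_force: [0.1, 1.2, -0.1]
grip_width: 92.9
```

```bash
cat >> h.py <<'E'
from scipy.spatial.transform import Rotation as Ro
def ydir(R): return np.degrees(np.arctan2(R[1,1],R[0,1]))
def go(x,y,z,yd):
    """turn about tool z first, then shift in the turned axes"""
    s=read_state(); R=Ro.from_quat(s["orientation"]).as_matrix(); p=np.array(s["position"])
    d=np.radians(yd); T=np.array([[-np.sin(d)*-1,np.cos(d),0],[-np.cos(d),np.sin(d),0],[0,0,-1]]).T
    T=np.column_stack([np.cross([np.cos(d),np.sin(d),0],[0,0,-1]),[np.cos(d),np.sin(d),0],[0,0,-1]])
    rv=Ro.from_matrix(R.T@T).as_rotvec(degrees=True); D=np.array([x,y,z])-p
    print("t",round(s["time_s"],2),"pos",p.round(1),"yd",round(ydir(R),1),"F",np.round(s["ft_force"],1),"w",round(s["grip_width"],1),
      "\n turn",rv.round(1),"shift after turn",(T.T@D).round(1),"shift now axes",(R.T@D).round(1))
E
python3 - <<'E'
from h import *
go(627,233,200,-49)
f,*C=cam("wrist");cv2.imwrite("pics/w1.png",f)
print(C)
C=[np.array(c) for c in C]
print(proj(*C,[[627,233,70],[627,233,0]]))
S=cam("side")[1:];print(ray(*S,(400,280),0),ray(*S,(465,243),150))
E
```

```text
t 3.2 pos [639.6 218.2 221.5] yd -53.1 F [ 0.1  1.2 -0.1] w 92.9 
 turn [-0.   0.3 -4.1] shift after turn [  0.2 -19.4  21.5] shift now axes [ -1.1 -19.4  21.5]
[array([[286.00751884,   0.        , 320.686214  ],
       [  0.        , 286.00751884, 198.05244112],
       [  0.        ,   0.        ,   1.        ]]), array([-2.59651979,  1.29779538,  0.16924462]), array([-209.5619113 ,  592.09473769,  550.11818253])]
[[303.15088525 189.52499815]
 [306.18669015 177.58701809]]
[ 623.64426849 -436.36150281    0.        ] [ 768.52889417 -478.96597581  150.        ]
```

View pics/w1.png

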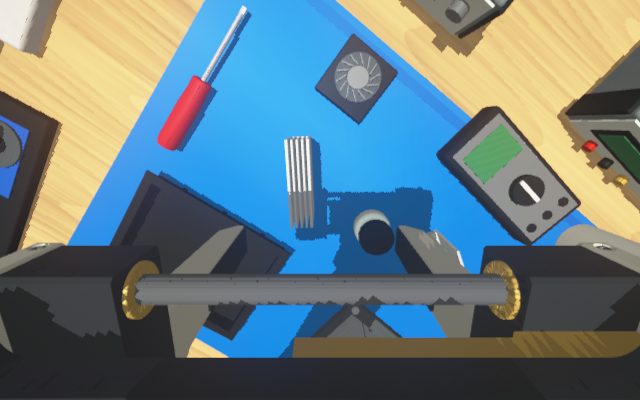

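Wrist view: the left sink's top spans from (285,137)/(311,136) to about (290,192)/(315,192), with the end face below it. I'll measure that.

```bash
python3 - <<'E'
from h import *
np.set_printoptions(precision=1,suppress=True)
K,rv,t=cam("wrist")[1:]
R=cv2.Rodrigues(rv)[0];print("C",-R.T@t,"fwd",R[2])
for z,ps in((70,[(285,137),(311,136),(315,192),(288,192),(314,228),(292,228)]),(0,[(314,228),(292,228)])):
    for p in ps: print(z,p,ray(K,rv,t,p,z))
for c,yaw,w in(((627,235),41,26),((627,235),41,36)):
    a=np.radians(yaw);X=np.array([np.cos(a),np.sin(a)]);Y=np.array([-X[1],X[0]])
    for z in(70,0): print(w,z,proj(K,rv,t,[np.r_[np.array(c)+sx*50*X+sy*w/2*Y,z] for sx,sy in((1,1),(1,-1),(-1,-1),(-1,1))]).round(0).tolist())
E
```

```text
C [696.4 261.9 378.5] fwd [-0.2 -0.2 -1. ]
70 (285, 137) [661.3 282.1  70. ]
70 (311, 136) [678.7 260.8  70. ]
70 (315, 192) [632.5 221.   70. ]
70 (288, 192) [614.4 244.9  70. ]
70 (314, 228) [597.8 196.3  70. ]
70 (292, 228) [582.5 216.5  70. ]
0 (314, 228) [575.4 181.5   0. ]
0 (292, 228) [556.7 206.2   0. ]
26 70 [[286.0, 143.0], [310.0, 142.0], [317.0, 230.0], [294.0, 231.0]]
26 0 [[292.0, 139.0], [312.0, 138.0], [317.0, 211.0], [299.0, 213.0]]
36 70 [[281.0, 144.0], [315.0, 141.0], [321.0, 230.0], [290.0, 232.0]]
36 0 [[288.0, 140.0], [316.0, 138.0], [321.0, 211.0], [295.0, 213.0]]
```

Emit:
drive_tool --pt "0 0 -3 0.0046 -0.022 0 1" --pt "0 0 0 0 0 0.045 1" --pt "0 0 0 0 0 0.045 1" --pt "0 0 0 0 0 0.03 1" --pt "0 0 0 0 0 0 1"

```text
time_s: 3.98
position: [626.6, 247.4, 99.1]
orientation: [0.933, 0.36, -0.002, -0.002]
ft_force: [0.5, -0.3, 1.0]
grip_width: 93.2
```

```bash
python3 - <<'E'
from h import *
go(629.5,238.5,50,-50)
E
```

```text
t 3.98 pos [626.6 247.4  99.1] yd -47.7 F [ 0.5 -0.3  1. ] w 93.2 
 turn [-0.3  0.1  2.3] shift after turn [-3.5  8.6 49.1] shift now axes [-3.7  8.7 49. ]
```

Emit:
drive_tool --pt "0 0 2 -0.0035 0.0086 0 1" --pt "0 0 0 0 0 0.02 1" --pt "0 0 0 0 0 0.02 1" --pt "0 0 0 0 0 0.003 1" --pt "0 0 0 0 0 0 1"

```text
time_s: 4.6
position: [631.1, 239.9, 56.4]
orientation: [0.939, 0.345, 0.0, -0.003]
ft_force: [0.1, -0.8, -0.1]
grip_width: 92.8
```

```bash
python3 - <<'E'
from h import *
go(629.5,238.5,50,-50)
E
```

```text
t 4.6 pos [631.1 239.9  56.4] yd -49.6 F [ 0.1 -0.8 -0.1] w 92.8 
 turn [-0.3 -0.1  0.4] shift after turn [-2.1 -0.   6.4] shift now axes [-2.1  0.   6.4]
```

Emit:
drive_tool --pt "0 0 0 -0.002 0 0.006 1" --pt "0 0 0 0 0 0 -1" --pt "0 0 0 0 0 0 -1" --pt "0 0 0 0 0 0 -1" --pt "0 0 0 0 0 0 -1" --pt "0 0 0 0 0 0 -1" --pt "0 0 0 0 0 0 -1" --pt "0 0 0 0 0 0 -1" --newtons 25

```text
time_s: 5.6
position: [630.1, 238.9, 51.3]
orientation: [0.938, 0.345, 0.001, -0.003]
ft_force: [-1.2, -0.4, 1.7]
grip_width: 27.8
```

```bash
python3 - <<'E'
from h import *
go(468,9,180,-94.2)
E
```

```text
t 5.6 pos [630.1 238.9  51.3] yd -49.6 F [-1.2 -0.4  1.7] w 27.8 
 turn [-0.3 -0.1 44.6] shift after turn [-144.8  241.2 -128.7] shift now axes [-271.9   69.5 -130.2]
```

Emit:
drive_tool --pt "0 0 0 0 0 -0.01 -1" --pt "0 0 0 0 0 -0.04 -1" --pt "0 0 0 0 0 -0.04 -1" --pt "0 0 0 0 0 -0.03 -1" --pt "0 0 0 -0.04 0.01 -0.01 -1" --pt "0 0 0 -0.045 0.0115 0 -1" --pt "0 0 0 -0.045 0.0115 0 -1" --pt "0 0 0 -0.045 0.0115 0 -1" --pt "0 0 0 -0.045 0.0115 0 -1" --pt "0 0 0 -0.035 0.01 0 -1" --pt "0 0 0 -0.01 0.002 0 -1" --pt "0 0 0 0 0 0 -1"

```text
time_s: 7.1
position: [466.9, 8.1, 188.7]
orientation: [0.939, 0.345, 0.003, -0.003]
ft_force: [0.5, -0.8, -2.0]
grip_width: 26.2
```

```bash
python3 - <<'E'
from h import *
go(468,9,180,-94.2)
E
```

```text
t 7.1 pos [466.9   8.1 188.7] yd -49.6 F [ 0.5 -0.8 -2. ] w 26.2 
 turn [-0.4 -0.3 44.6] shift after turn [ 1.  -1.   8.7] shift now axes [1.4 0.  8.7]
```

Emit:
drive_tool --pt "0 0 9 0.001 0 0 -1" --pt "0 0 9 0 0 0 -1" --pt "0 0 9 0 0 0 -1" --pt "0 0 9 0 0 0 -1" --pt "0 0 8 0 0 0 -1" --pt "0 0 0 0 0 0 -1"

```text
time_s: 7.85
position: [474.0, 16.1, 189.1]
orientation: [0.999, -0.038, 0.003, -0.004]
ft_force: [-0.0, 0.4, -2.1]
grip_width: 25.7
```

```bash
python3 - <<'E'
from h import *
go(468,9,180,-94.2)
f,K,rv,t=cam("wrist")
np.savez("w2.npz",K=K,rv=rv,t=t)
print(proj(K,rv,t,[[468,9,64]]))
cv2.imwrite("pics/w2.png",cv2.resize(f[40:340,140:520],None,fx=2,fy=2,interpolation=cv2.INTER_CUBIC))
E
```

```text
t 7.85 pos [474.   16.1 189.1] yd -94.3 F [-0.   0.4 -2.1] w 25.7 
 turn [-0.5 -0.4 -0.1] shift after turn [-5.5  7.5  9.1] shift now axes [-5.5  7.6  9. ]
[[329.49371363 200.75924599]]
```

View pics/w2.png

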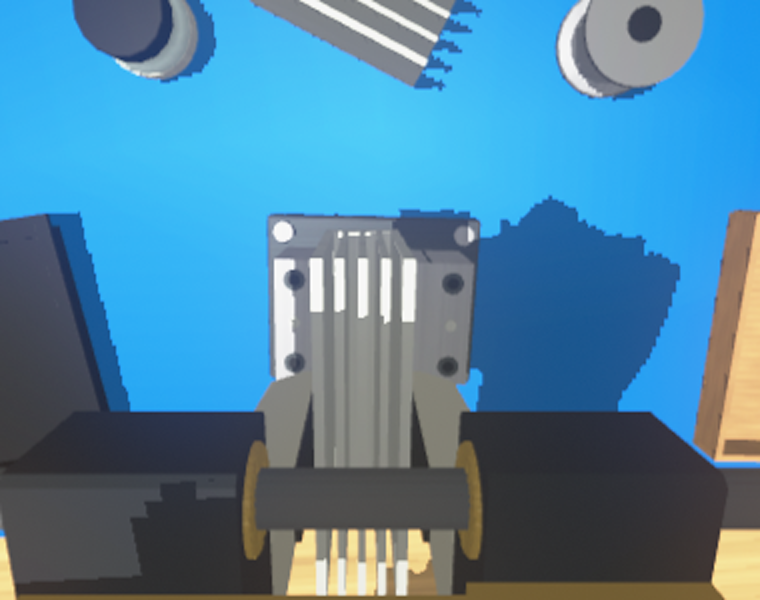

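Wrist view: the jaw screws are at crop (294,279), (295,362), (452,283) and (447,366). The held sink's far top corners are at (310,258) and (416,260). From these I'll get the gauge centre and the offset of the part in the hand.

```bash
python3 - <<'E'
from h import *
np.set_printoptions(precision=1,suppress=True)
d=np.load("w2.npz");C=(d["K"],d["rv"],d["t"]);f=lambda u,v:(140+u/2-.25,40+v/2-.25)
P=np.array([ray(*C,f(*p),64) for p in((294,279),(295,362),(447,366),(452,283))]);print(P,P.mean(0))
E=np.array([ray(*C,f(*p),64) for p in((273,260),(273,378),(468,381),(476,263))]);print(E,E.mean(0))
B=np.array([ray(*C,f(*p),14) for p in((270,215),(480,220))]);print(B,B.mean(0))
zt=189-51+70
H=np.array([ray(*C,f(*p),zt) for p in((310,258),(416,260))]);print("sink far end",H,H.mean(0))
go(468,9,180,-94.2)
E
```

```text
[[493.5  50.4  64. ]
 [449.7  54.4  64. ]
 [441.7 -24.5  64. ]
 [485.6 -28.7  64. ]] [467.6  12.9  64. ]
[[503.8  59.8  64. ]
 [441.8  66.9  64. ]
 [432.6 -35.2  64. ]
 [494.8 -41.   64. ]] [468.3  12.6  64. ]
[[523.   67.3  14. ]
 [511.1 -53.   14. ]] [517.    7.1  14. ]
sink far end [[523.6  25.5 208. ]
 [521.1  -0.4 208. ]] [522.3  12.6 208. ]
t 7.9 pos [474.   16.1 189.2] yd -94.2 F [ 0.4  0.1 -2.4] w 25.9 
 turn [-0.5 -0.4 -0. ] shift after turn [-5.5  7.5  9.2] shift now axes [-5.5  7.6  9.1]
```

Emit:
drive_tool --pt "-0.5 -0.4 0.8 -0.0046 0.0052 0 -1" --pt "0 0 0 0 0 0.03 -1" --pt "0 0 0 0 0 0.025 -1" --pt "0 0 0 0 0 0 -1"

```text
time_s: 8.4
position: [469.5, 11.6, 133.4]
orientation: [0.999, -0.04, -0.0, -0.0]
ft_force: [0.6, -0.4, -1.8]
grip_width: 25.8
```

```bash
python3 - <<'E'
from h import *
go(469,11.2,121,-95.2)
E
```

```text
t 8.4 pos [469.5  11.6 133.4] yd -94.6 F [ 0.6 -0.4 -1.8] w 25.8 
 turn [-0.   0.   0.6] shift after turn [-0.4  0.4 12.4] shift now axes [-0.4  0.4 12.4]
```

Emit:
drive_tool --pt "0 0 0.6 0 0 0.01 -1" --pt "0 0 0 0 0 0.008 -1" --pt "0 0 0 0 0 0.006 -1" --pt "0 0 0 0 0 0.005 -1" --pt "0 0 0 0 0 0 -1"

```text
time_s: 9.02
position: [470.7, 11.5, 104.4]
orientation: [0.999, -0.045, 0.001, -0.0]
ft_force: [-0.5, 0.0, -2.3]
grip_width: 25.5
```

```bash
python3 - <<'E'
from h import *
go(469,11.2,101,-95.2)
E
```

```text
t 9.03 pos [470.7  11.5 104.4] yd -95.1 F [-0.5  0.  -2.3] w 25.5 
 turn [-0.  -0.1  0.1] shift after turn [-1.6  0.5  3.4] shift now axes [-1.6  0.5  3.4]
```

Emit:
drive_tool --pt "0 0 0 -0.001 0.0005 0.004 -1" --pt "0 0 0 0 0 0.004 -1" --pt "0 0 0 0 0 0.004 -1" --pt "0 0 0 0 0 0 -1"

```text
time_s: 9.52
position: [469.8, 11.2, 91.8]
orientation: [0.999, -0.045, 0.002, -0.0]
ft_force: [0.5, -0.5, -3.3]
grip_width: 25.8
```

```bash
python3 - <<'E'
from h import *
go(469,11.2,82,-95.2)
E
```

```text
t 9.53 pos [469.8  11.2  91.8] yd -95.1 F [ 0.5 -0.5 -3.3] w 25.8 
 turn [-0.1 -0.2  0.1] shift after turn [-0.8  0.   9.8] shift now axes [-0.8  0.   9.8]
```

No contact so far, and the base is about 9 mm into the narrow part. I'll go 10 mm deeper to be sure.

Emit:
drive_tool --pt "0 0 0 0 0 0.004 -1" --pt "0 0 0 0 0 0.004 -1" --pt "0 0 0 0 0 0.003 -1" --pt "0 0 0 0 0 0 -1"

```text
time_s: 10.02
position: [469.9, 11.1, 80.0]
orientation: [0.999, -0.045, 0.002, -0.0]
ft_force: [-0.1, -1.0, -2.2]
grip_width: 25.7
```

```bash
python3 - <<'E'
from h import *
go(425,-257,180,-95.2)
a=cv2.imread("pics/scene0.png");b=cv2.imread("pics/side0.png")
A=cv2.resize(a[200:290,188:292],None,fx=4,fy=4,interpolation=cv2.INTER_CUBIC)[:330,:400]
B=cv2.resize(b[222:297,275:360],None,fx=4,fy=4,interpolation=cv2.INTER_CUBIC)[:330,:400]
A2=cv2.resize(a[103:178,335:422],None,fx=4,fy=4,interpolation=cv2.INTER_CUBIC)[:330,:400]
B2=cv2.resize(b[122:172,245:310],None,fx=4,fy=4,interpolation=cv2.INTER_CUBIC)[:330,:400]
o=np.zeros((600,800,3),np.uint8)
A=A[:330];o[0:A.shape[0],0:A.shape[1]]=A;B=B[:300];o[:B.shape[0],420:420+B.shape[1]]=B
A2=A2[:270];o[330:330+A2.shape[0],0:A2.shape[1]]=A2;o[330:330+B2.shape[0],420:420+B2.shape[1]]=B2[:, :380]
cv2.imwrite("pics/bins.png",o)
E
```

```text
t 10.03 pos [469.9  11.1  80. ] yd -95.1 F [-0.1 -1.  -2.2] w 25.7 
 turn [-0.1 -0.2  0.1] shift after turn [ -20.4  271.1 -100. ] shift now axes [ -20.5  271.  -100.3]
```

View pics/bins.png

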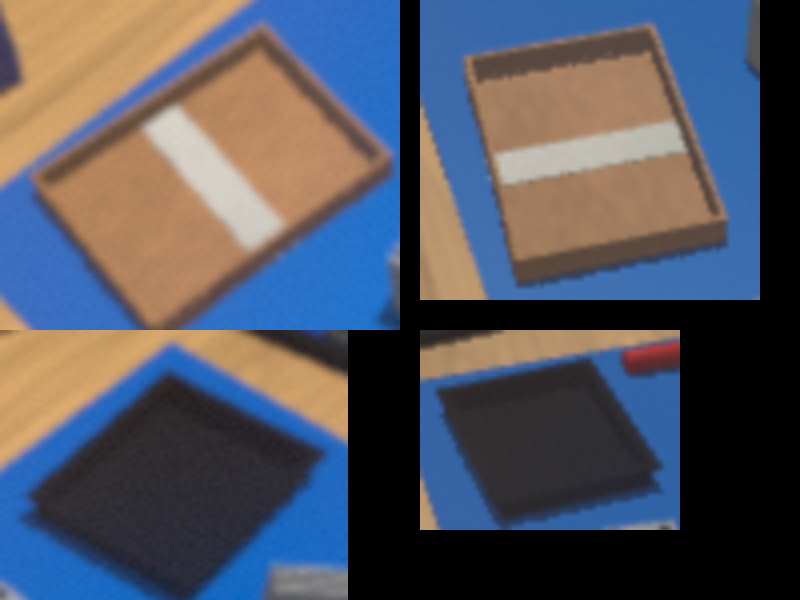

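```bash
python3 - <<'E'
from h import *
np.set_printoptions(precision=1,suppress=True)
S=cam("scene")[1:];D=cam("side")[1:]
def show(n,C,L):
    P=np.array([ray(*C,p,26)[:2] for p in L]);print(n,P.tolist() and P.round(0).tolist(),P.mean(0),"diag mids",(P[0]+P[2])/2,(P[1]+P[-1])/2,[(round(float(np.hypot(*e)),0),round(float(np.degrees(np.arctan2(e[1],e[0]))),1)) for e in np.roll(P,-1,0)-P])
o=-.375
show("cart sd",D,[(275+o+(u-420)/4,222+o+v/4) for u,v in((465,57),(652,26),(727,220),(517,264))])
show("cart sc",S,[(188+o+u/4,200+o+v/4) for u,v in((32,175),(262,25),(393,157))])
show("tray sd",D,[(245+o+(u-420)/4,122+o+(v-330)/4) for u,v in((440,392),(588,360),(662,467),(503,520))])
show("tray sc",S,[(335+o+u/4,103+o+(v-330)/4) for u,v in((165,373),(327,452),(183,597),(32,497))])
E
```

```text
cart sd [[355.0, -194.0], [502.0, -208.0], [488.0, -400.0], [339.0, -390.0]] [ 421.  -297.9] diag mids [ 421.5 -297.1] [ 420.6 -298.6] [(148.0, -5.2), (193.0, -94.4), (149.0, 176.0), (196.0, 85.2)]
cart sc [[342.0, -386.0], [356.0, -195.0], [506.0, -206.0]] [ 401.4 -262.3] diag mids [ 423.8 -296. ] [ 431.3 -200.3] [(192.0, 85.6), (150.0, -4.1), (244.0, -132.3)]
tray sd [[359.0, 379.0], [517.0, 393.0], [534.0, 187.0], [371.0, 152.0]] [445.4 277.5] diag mids [446.6 282.9] [444.3 272.2] [(159.0, 5.0), (206.0, -85.2), (167.0, -167.8), (228.0, 93.2)]
tray sc [[356.0, 381.0], [519.0, 397.0], [534.0, 179.0], [375.0, 179.0]] [445.9 283.8] diag mids [444.8 279.7] [446.9 288. ] [(164.0, 5.6), (219.0, -86.2), (159.0, 179.8), (203.0, 95.3)]
```

Emit:
drive_tool --pt "0 0 0 0 0 -0.015 -1" --pt "0 0 0 0 0 -0.025 -1" --pt "0 0 0 0 0 -0.03 -1" --pt "0 0 0 0 0 -0.03 -1" --pt "0 0 0 0 0 0 -1"

```text
time_s: 10.75
position: [469.1, 10.7, 183.0]
orientation: [0.999, -0.045, 0.001, -0.0]
ft_force: [-0.9, 0.0, -3.2]
grip_width: 26.0
```

Emit:
drive_tool --pt "0 0 0 -0.002 0.03 0 -1" --pt "0 0 0 -0.0025 0.048 0 -1" --pt "0 0 0 -0.0025 0.048 0 -1" --pt "0 0 0 -0.0025 0.048 0 -1" --pt "0 0 0 -0.0025 0.048 0 -1" --pt "0 0 0 -0.0025 0.048 0 -1" --pt "0 0 0 -0.0025 0.048 0 -1" --pt "0 0 0 -0.0025 0.03 0 -1" --pt "0 0 0 -0.001 0.007 0 -1" --pt "0 0 0 0 0 0 -1"

```text
time_s: 12.0
position: [414.6, -346.8, 172.1]
orientation: [0.999, -0.041, -0.003, -0.003]
ft_force: [-0.3, -0.3, -1.7]
grip_width: 26.6
```

```bash
python3 - <<'E'
from h import *
go(418.5,-341.5,70,-94.7)
E
```

```text
t 12.0 pos [ 414.6 -346.8  172.1] yd -94.7 F [-0.3 -0.3 -1.7] w 26.6 
 turn [-0.3  0.3 -0. ] shift after turn [  3.5  -5.6 102.1] shift now axes [  4.   -5.  102.1]
```

Emit:
drive_tool --pt "-0.3 0.3 0 0.0035 -0.005 0 -1" --pt "0 0 0 0 0 0.035 -1" --pt "0 0 0 0 0 0.035 -1" --pt "0 0 0 0 0 0.025 -1" --pt "0 0 0 0 0 0 -1"

```text
time_s: 12.62
position: [423.1, -332.6, 74.1]
orientation: [0.999, -0.036, 0.001, -0.002]
ft_force: [-0.4, -0.0, -1.8]
grip_width: 25.6
```

```bash
python3 - <<'E'
from h import *
go(418.5,-341.5,55.3,-94.7)
E
```

```text
t 12.62 pos [ 423.1 -332.6   74.1] yd -94.1 F [-0.4 -0.  -1.8] w 25.6 
 turn [-0.2 -0.1  0.6] shift after turn [-3.9  9.2 18.8] shift now axes [-4.   9.2 18.8]
```

Emit:
drive_tool --pt "0 0 0.5 -0.003 0.007 0.003 -1" --pt "0 0 0 0 0 0.007 -1" --pt "0 0 0 0 0 0.004 -1" --pt "0 0 0 0 0 0.002 -1" --pt "0 0 0 0 0 0 -1"

```text
time_s: 13.25
position: [421.4, -339.3, 59.8]
orientation: [0.999, -0.04, 0.002, -0.001]
ft_force: [-1.5, 0.5, -1.6]
grip_width: 25.8
```

```bash
python3 - <<'E'
from h import *
go(418.5,-341.5,55.3,-94.7)
E
```

```text
t 13.25 pos [ 421.4 -339.3   59.8] yd -94.5 F [-1.5  0.5 -1.6] w 25.8 
 turn [-0.1 -0.3  0.2] shift after turn [-2.7  2.5  4.5] shift now axes [-2.7  2.5  4.5]
```

Emit:
drive_tool --pt "0 0 0 0 0 0.002 -1" --pt "0 0 0 0 0 0.0015 -1" --pt "0 0 0 0 0 0.001 -1" --pt "0 0 0 0 0 0.0005 -1" --pt "0 0 0 0 0 0 -1"

```text
time_s: 13.88
position: [421.6, -339.4, 55.4]
orientation: [0.999, -0.04, 0.003, -0.001]
ft_force: [-0.6, 1.0, -1.5]
grip_width: 26.2
```

Emit:
drive_tool --pt "0 0 0 0 0 0.0008 -1" --pt "0 0 0 0 0 0.0006 -1" --pt "0 0 0 0 0 0 -1"

```text
time_s: 14.25
position: [421.6, -339.4, 55.4]
orientation: [0.999, -0.04, 0.004, -0.001]
ft_force: [-0.2, -0.3, -1.6]
grip_width: 25.4
```

Emit:
drive_tool --pt "0 0 0 0 0 0.0015 -1" --pt "0 0 0 0 0 0.0015 -1" --pt "0 0 0 0 0 0 -1"

```text
time_s: 14.62
position: [421.8, -339.4, 55.4]
orientation: [0.999, -0.04, 0.006, -0.002]
ft_force: [-0.2, 0.5, -1.8]
grip_width: 25.6
```

Emit:
drive_tool --pt "0 0 0 0 0 0 -0.2" --pt "0 0 0 0 0 0 0.1" --pt "0 0 0 0 0 0 0.1" --pt "0 0 0 0 0 0 0.1" --pt "0 0 0 0 0 -0.01 0.1" --pt "0 0 0 0 0 -0.04 0.2" --pt "0 0 0 0 0 -0.05 1" --pt "0 0 0 0 0 -0.04 1" --pt "0 0 0 0 0 0 1"

```text
time_s: 15.75
position: [419.7, -340.5, 200.7]
orientation: [0.999, -0.041, 0.005, -0.002]
ft_force: [0.7, 0.2, -1.6]
grip_width: 81.4
```

```bash
python3 - <<'E'
from h import *
go(621,-244,200,-75)
f,K,rv,t=cam("wrist");cv2.imwrite("pics/w3.png",f);np.savez("w3.npz",K=K,rv=rv,t=t)
E
```

```text
t 15.75 pos [ 419.7 -340.5  200.7] yd -94.7 F [ 0.7  0.2 -1.6] w 81.4 
 turn [ -0.1  -0.6 -19.7] shift after turn [219.4 -41.1   0.7] shift now axes [ 192.7 -112.7    3.1]
```

View pics/w3.png

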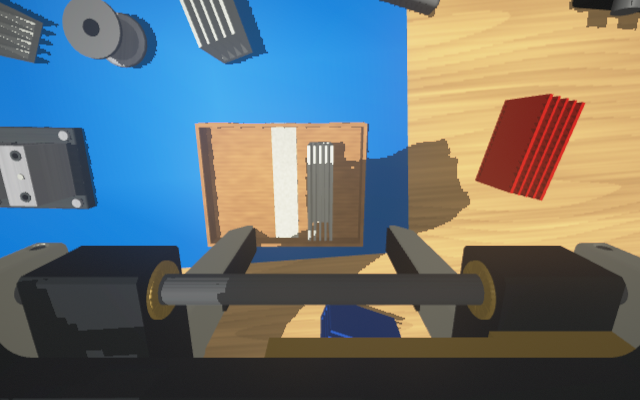

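The first sink stands upright in the right half of the carton at (321,190), and the left half is free. Next is the right-hand sink.

Emit:
drive_tool --pt "0 0 -9.8 0 0 0 1" --pt "0 0 -9.8 0 0 0 1" --pt "0 0 0 0.04 -0.008 0 1" --pt "0 0 0 0.05 -0.009 0 1" --pt "0 0 0 0.05 -0.009 0 1" --pt "0 0 0 0.05 -0.009 0 1" --pt "0 0 0 0.025 -0.006 0.02 1" --pt "0 0 0 0 0 0.03 1" --pt "0 0 0 0 0 0.03 1" --pt "0 0 0 0 0 0 1"

```text
time_s: 17.05
position: [616.7, -234.3, 107.7]
orientation: [0.991, 0.135, -0.002, -0.007]
ft_force: [0.8, -0.1, 1.0]
grip_width: 93.0
```

```bash
python3 - <<'E'
from h import *
go(621.5,-244.5,50,-75)
E
```

```text
t 17.05 pos [ 616.7 -234.3  107.7] yd -74.5 F [ 0.8 -0.1  1. ] w 93.0 
 turn [-0.8  0.1  0.5] shift after turn [ 2.  11.1 57.7] shift now axes [ 2.  11.9 57.5]
```

Emit:
drive_tool --pt "-0.8 0 0.4 0.002 0.011 0 1" --pt "0 0 0 0 0 0 1" --pt "0 0 0 0 0 0.02 1" --pt "0 0 0 0 0 0.015 1" --pt "0 0 0 0 0 0 1"

```text
time_s: 17.68
position: [622.2, -246.4, 72.4]
orientation: [0.991, 0.131, 0.0, 0.001]
ft_force: [-0.2, -0.2, -0.1]
grip_width: 93.1
```

```bash
python3 - <<'E'
from h import *
go(621.5,-244.5,50.5,-75)
E
```

```text
t 17.68 pos [ 622.2 -246.4   72.4] yd -75.0 F [-0.2 -0.2 -0.1] w 93.1 
 turn [ 0.1 -0.  -0. ] shift after turn [-0.2 -2.  21.9] shift now axes [-0.2 -2.  21.8]
```

Emit:
drive_tool --pt "0 0 0 0 -0.002 0.01 1" --pt "0 0 0 0 0 0.008 1" --pt "0 0 0 0 0 0.003 1" --pt "0 0 0 0 0 0 1" --pt "0 0 0 0 0 0 -1" --pt "0 0 0 0 0 0 -1" --pt "0 0 0 0 0 0 -1" --pt "0 0 0 0 0 0 -1" --pt "0 0 0 0 0 0 -1" --pt "0 0 0 0 0 0 -1" --pt "0 0 0 0 0 0 -1"

```text
time_s: 19.05
position: [622.2, -244.4, 50.8]
orientation: [0.991, 0.131, 0.001, 0.001]
ft_force: [0.1, 0.1, -0.2]
grip_width: 36.0
```

```bash
python3 - <<'E'
from h import *
go(469,11.2,190,-95.3)
E
```

```text
t 19.05 pos [ 622.2 -244.4   50.8] yd -75.0 F [ 0.1  0.1 -0.2] w 36.0 
 turn [ 0.1 -0.1 20.3] shift after turn [-176.1 -240.3 -139.2] shift now axes [ -81.6 -286.2 -140. ]
```

Emit:
drive_tool --pt "0 0 0 0 0 -0.01 -1" --pt "0 0 0 0 0 -0.04 -1" --pt "0 0 0 0 0 -0.045 -1" --pt "0 0 0 0 0 -0.035 -1" --pt "0 0 0 -0.008 -0.03 -0.005 -1" --pt "0 0 0 -0.014 -0.05 0 -1" --pt "0 0 0 -0.014 -0.05 0 -1" --pt "0 0 0 -0.014 -0.05 0 -1" --pt "0 0 0 -0.014 -0.05 0 -1" --pt "0 0 0 -0.011 -0.035 0 -1" --pt "0 0 0 -0.003 -0.01 0 -1" --pt "0 0 0 0 0 0 -1"

```text
time_s: 20.55
position: [469.2, 7.2, 192.7]
orientation: [0.992, 0.129, 0.0, 0.0]
ft_force: [-0.2, 0.3, -3.2]
grip_width: 35.4
```

Emit:
drive_tool --pt "0 0 6.5 0 0 0 -1" --pt "0 0 8 0 0 0 -1" --pt "0 0 5.5 0 0 0 -1" --pt "0 0 0 0 0 0 -1"

```text
time_s: 21.05
position: [472.8, 2.0, 194.2]
orientation: [0.999, -0.053, 0.003, 0.001]
ft_force: [0.8, 0.1, -3.7]
grip_width: 36.1
```

```bash
python3 - <<'E'
from h import *
go(469,11.2,133,-95.3)
E
```

```text
t 21.05 pos [472.8   2.  194.2] yd -96.0 F [ 0.8  0.1 -3.7] w 36.1 
 turn [ 0.1 -0.3 -0.7] shift after turn [-4.6 -8.9 61.2] shift now axes [-5.1 -8.9 61.2]
```

Emit:
drive_tool --pt "0 -0.3 -0.6 -0.0045 -0.009 0 -1" --pt "0 0 0 0 0 0.025 -1" --pt "0 0 0 0 0 0.02 -1" --pt "0 0 0 0 0 0 -1"

```text
time_s: 21.55
position: [470.3, 11.8, 148.7]
orientation: [0.999, -0.044, 0.001, 0.001]
ft_force: [-0.3, -0.3, -3.1]
grip_width: 35.5
```

```bash
python3 - <<'E'
from h import *
go(469,11.2,133,-95.3)
f,K,rv,t=cam("wrist");np.savez("w4.npz",K=K,rv=rv,t=t)
cv2.imwrite("pics/w4.png",cv2.resize(f[100:300,210:470],None,fx=3,fy=3,interpolation=cv2.INTER_CUBIC))
E
```

```text
t 21.55 pos [470.3  11.8 148.7] yd -95.0 F [-0.3 -0.3 -3.1] w 35.5 
 turn [ 0.1 -0.1  0.3] shift after turn [-1.2  0.7 15.7] shift now axes [-1.3  0.7 15.7]
```

View pics/w4.png

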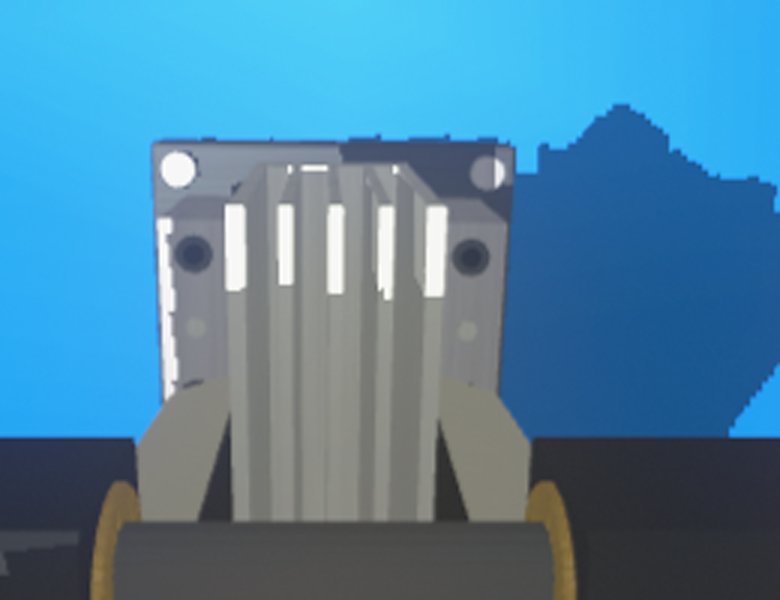

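Crop: far screws (193,254) and (471,257), jaw dots (196,328) and (467,331), sink end top corners (225,205) and (447,206).

```bash
python3 - <<'E'
from h import *
np.set_printoptions(precision=2,suppress=True)
d=np.load("w4.npz");C=(d["K"],d["rv"],d["t"]);f=lambda u,v:(210+u/3-.33,100+v/3-.33)
A=np.array([ray(*C,f(*p),64)[:2] for p in((193,254),(471,257),(196,328),(467,331))])
H=np.array([ray(*C,f(*p),148.7-50.7+70)[:2] for p in((225,205),(447,206))])
B=np.array([ray(*C,f(*p),14)[:2] for p in((152,143),(514,147))])
print(A,H,B)
m1,m2,h,b=(A[0]+A[1])/2,(A[2]+A[3])/2,H.mean(0),B.mean(0)
n=(A[0]-A[1])+(A[2]-A[3]);n/=np.linalg.norm(n);print("gauge yaw",np.degrees(np.arctan2(-n[0],n[1])),"mids",m1,m2)
s=read_state();p=np.array(s["position"][:2])
print("lateral off gauge: sink end",(h-(m1+m2)/2)@n,"base",(b-(m1+m2)/2)@n,"tcp",(p-(m1+m2)/2)@n,"sink end yaw",H[0]-H[1])
E
```

```text
[[493.25  50.68]
 [485.35 -29.14]
 [471.09  52.64]
 [463.15 -26.91]] [[520.94  25.57]
 [517.62 -10.31]] [[522.63  68.63]
 [510.66 -52.74]]
gauge yaw -5.678309495200662 mids [489.3   10.77] [467.12  12.86]
lateral off gauge: sink end -0.10311465306341876 base -0.05115112699324098 tcp -0.8756320064258218 sink end yaw [ 3.31 35.89]
```

Emit:
drive_tool --pt "0 0 0.4 -0.001 -0.0004 0.01 -1" --pt "0 0 0 0 0 0.01 -1" --pt "0 0 0 0 0 0.006 -1" --pt "0 0 0 0 0 0.003 -1" --pt "0 0 0 0 0 0 -1"

```text
time_s: 22.22
position: [470.7, 12.5, 119.7]
orientation: [0.999, -0.047, 0.002, 0.0]
ft_force: [-0.7, 0.2, -4.0]
grip_width: 36.1
```

```bash
python3 - <<'E'
from h import *
go(469.3,12.0,101,-95.5)
E
```

```text
t 22.23 pos [470.7  12.5 119.7] yd -95.4 F [-0.7  0.2 -4. ] w 36.1 
 turn [ 0.  -0.3  0.1] shift after turn [-1.3  0.6 18.7] shift now axes [-1.4  0.6 18.7]
```

Emit:
drive_tool --pt "0 0 0 0 0.0002 0.004 -1" --pt "0 0 0 0 0 0.003 -1" --pt "0 0 0 0 0 0.003 -1" --pt "0 0 0 0 0 0.002 -1" --pt "0 0 0 0 0 0 -1"

```text
time_s: 22.85
position: [471.0, 12.2, 107.1]
orientation: [0.999, -0.047, 0.003, 0.0]
ft_force: [-0.0, -0.2, -3.6]
grip_width: 35.9
```

```bash
python3 - <<'E'
from h import *
go(469.3,12.0,101,-95.5)
E
```

```text
t 22.85 pos [471.   12.2 107.1] yd -95.3 F [-0.  -0.2 -3.6] w 35.9 
 turn [ 0.  -0.3  0.2] shift after turn [-1.7  0.4  6.1] shift now axes [-1.7  0.4  6.1]
```

It has entered the upper part, with the base about 7.5 mm below the mouth and no contact force. I'll continue to the step gently.

Emit:
drive_tool --pt "0 -0.3 0 0 0.0003 0.003 -1" --pt "0 0 0 0 0 0.002 -1" --pt "0 0 0 0 0 0.002 -1" --pt "0 0 0 0 0 0.0015 -1" --pt "0 0 0 0 0 0.0015 -1" --pt "0 0 0 0 0 0 -1"

```text
time_s: 23.6
position: [471.6, 12.3, 100.5]
orientation: [0.999, -0.048, 0.002, -0.003]
ft_force: [-0.1, 0.1, -3.3]
grip_width: 35.9
```

Emit:
drive_tool --pt "0 0 0 0 0 0.002 -1" --pt "0 0 0 0 0 0.002 -1" --pt "0 0 0 0 0 0 -1"

```text
time_s: 23.98
position: [472.5, 12.1, 99.7]
orientation: [0.999, -0.048, 0.004, -0.005]
ft_force: [0.1, 0.2, -3.6]
grip_width: 35.9
```

It stopped on the steps: 4 mm was commanded, about 0.8 mm moved, and z is where predicted. So it is good. On to the tray.

Emit:
drive_tool --pt "0.3 0.5 0 0 0 -0.01 -1" --pt "0 0 0 0 0 -0.02 -1" --pt "0 0 0 0 0 -0.03 -1" --pt "0 0 0 0 0 -0.025 -1" --pt "0 0 0 -0.005 -0.03 0 -1" --pt "0 0 0 -0.009 -0.045 0 -1" --pt "0 0 0 -0.009 -0.045 0 -1" --pt "0 0 0 -0.009 -0.045 0 -1" --pt "0 0 0 -0.007 -0.035 0 -1" --pt "0 0 -5 -0.004 -0.02 0 -1" --pt "0 0 -5 0 0 0 -1" --pt "0 0 0 0 0 0 -1"

```text
time_s: 25.48
position: [448.3, 239.1, 192.2]
orientation: [0.999, 0.044, 0.01, -0.006]
ft_force: [0.5, -0.4, -2.8]
grip_width: 36.0
```

```bash
python3 - <<'E'
from h import *
go(450,243,70,-85)
f,K,rv,t=cam("wrist");np.savez("w5.npz",K=K,rv=rv,t=t)
cv2.imwrite("pics/w5.png",f)
E
```

```text
t 25.48 pos [448.3 239.1 192.2] yd -85.0 F [ 0.5 -0.4 -2.8] w 36.0 
 turn [-0.7 -1.2  0. ] shift after turn [  2.   -3.7 122.2] shift now axes [ -0.6  -2.3 122.3]
```

View pics/w5.png

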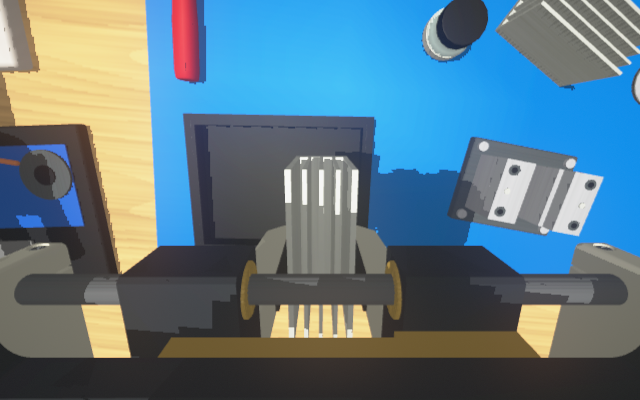

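Tray far rim corners are at (184,114) and (375,118). The sink hangs over its right half.

```bash
python3 - <<'E'
from h import *
d=np.load("w5.npz");C=(d["K"],d["rv"],d["t"])
A=np.array([ray(*C,p,26)[:2] for p in((184,114),(375,118))]);y=A[0]-A[1];L=np.hypot(*y);y/=L;x=np.array([y[1],-y[0]])
c=A.mean(0)-75*x;print(A,L,np.degrees(np.arctan2(x[1],x[0])),"centre",c,"slots",c-45*y,c+45*y)
g=c-45*y;go(g[0],g[1],70,-90+np.degrees(np.arctan2(x[1],x[0])))
E
```

```text
[[518.55672383 398.25860336]
 [532.6936715  189.15901206]] 209.57693664099574 3.867806111670183 centre [450.79602229 288.64970582] slots [453.83148342 243.7522006 ] [447.76056116 333.54721105]
t 25.52 pos [448.4 239.1 192.2] yd -85.1 F [-0.8  0.2 -3.5] w 36.2 
 turn [-0.7 -1.2  1.1] shift after turn [  5.8  -4.2 122.2] shift now axes [  3.3  -2.7 122.3]
```

Emit:
drive_tool --pt "-0.7 -1.2 1 0.004 -0.003 0.01 -1" --pt "0 0 0 0 0 0.035 -1" --pt "0 0 0 0 0 0.04 -1" --pt "0 0 0 0 0 0.025 -1" --pt "0 0 0 0 0 0.007 -1" --pt "0 0 0 0 0 0 -1"

```text
time_s: 26.28
position: [455.9, 241.6, 69.7]
orientation: [1.0, 0.029, -0.001, 0.001]
ft_force: [0.4, -0.0, -3.6]
grip_width: 35.6
```

```bash
python3 - <<'E'
from h import *
go(453,243,54.8,-86)
E
```

```text
t 26.27 pos [455.9 241.6  69.7] yd -86.7 F [ 0.4 -0.  -3.6] w 35.6 
 turn [ 0.1  0.2 -0.7] shift after turn [-2.8 -1.6 14.9] shift now axes [-2.8 -1.6 14.9]
```

Emit:
drive_tool --pt "0 0 0 0 0 0.005 -1" --pt "0 0 0 0 0 0.004 -1" --pt "0 0 0 0 0 0.002 -1" --pt "0 0 0 0 0 0.0015 -1" --pt "0 0 0 0 0 0.001 -1" --pt "0 0 0 0 0 0 -1"

```text
time_s: 27.02
position: [457.1, 242.6, 57.6]
orientation: [1.0, 0.029, 0.0, -0.0]
ft_force: [-0.5, -0.0, -3.4]
grip_width: 36.1
```

Emit:
drive_tool --pt "0 0 0 0 0 0.001 -1" --pt "0 0 0 0 0 0.001 -1" --pt "0 0 0 0 0 0 -1"

```text
time_s: 27.4
position: [457.1, 242.7, 55.5]
orientation: [1.0, 0.029, 0.0, -0.0]
ft_force: [0.6, -0.4, -3.8]
grip_width: 35.8
```

Emit:
drive_tool --pt "0 0 0 0 0 0.001 -1" --pt "0 0 0 0 0 0.001 -1" --pt "0 0 0 0 0 0 -1"

```text
time_s: 27.78
position: [456.9, 242.5, 53.7]
orientation: [1.0, 0.029, 0.0, -0.0]
ft_force: [0.2, 0.1, -1.5]
grip_width: 36.3
```

Emit:
drive_tool --pt "0 0 0 0 0 0 0" --pt "0 0 0 0 0 0 0.3" --pt "0 0 0 0 0 0 0.3" --pt "0 0 0 0 0 0 0.3" --pt "0 0 0 0 0 -0.01 0.3" --pt "0 0 0 0 0 -0.04 0.3" --pt "0 0 0 0 0 -0.05 1" --pt "0 0 0 0 0 -0.04 1" --pt "0 0 0 0 0 0 1"

```text
time_s: 28.9
position: [457.4, 241.5, 200.0]
orientation: [1.0, 0.028, -0.0, 0.0]
ft_force: [-1.0, -0.8, -0.2]
grip_width: 85.6
```

```bash
python3 - <<'E'
from h import *
go(632,10.5,195,-31)
f,K,rv,t=cam("wrist")
from numpy import *
cv2.imwrite("pics/w6.png",f)
E
```

```text
t 28.9 pos [457.4 241.5 200. ] yd -86.8 F [-1.  -0.8 -0.2] w 85.6 
 turn [  0.    0.  -55.8] shift after turn [-108.   268.7    5. ] shift now axes [161.4 240.4   5. ]
```

Emit:
drive_tool --pt "0 0 0 0.022 0.033 0 1" --pt "0 0 0 0.03 0.045 0 1" --pt "0 0 0 0.03 0.045 0 1" --pt "0 0 0 0.03 0.045 0 1" --pt "0 0 0 0.025 0.036 0 1" --pt "0 0 -6 0.016 0.023 0 1" --pt "0 0 -10 0 0 0 1" --pt "0 0 -10 0 0 0 1" --pt "0 0 -10 0 0 0 1" --pt "0 0 -10 0 0 0 1" --pt "0 0 -8 0 0 0 1" --pt "0 0 0 0 0 0 1"

```text
time_s: 30.45
position: [619.1, 17.0, 183.0]
orientation: [0.87, 0.492, -0.012, -0.005]
ft_force: [0.2, 0.7, 0.4]
grip_width: 92.5
```

```bash
python3 - <<'E'
from h import *
go(632,10.5,100,-31)
f,K,rv,t=cam("wrist");np.savez("w7.npz",K=K,rv=rv,t=t)
h=cv2.resize(f[20:320,120:520],None,fx=2,fy=2,interpolation=cv2.INTER_CUBIC)
cv2.imwrite("pics/w7.png",h)
E
```

```text
t 30.45 pos [619.1  17.  183. ] yd -31.0 F [0.2 0.7 0.4] w 92.5 
 turn [-1.2  0.9 -0. ] shift after turn [ 1.1 14.4 83. ] shift now axes [ 2.4 16.1 82.6]
```

View pics/w7.png

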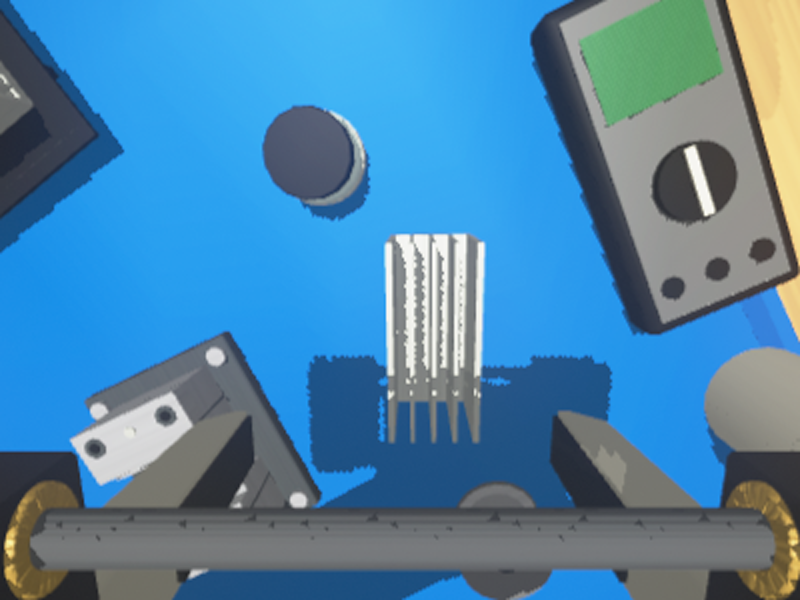

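Middle sink top corners in the crop: (386,240), (484,240), (480,440) and (388,441).

```bash
python3 - <<'E'
from h import *
d=np.load("w7.npz");C=(d["K"],d["rv"],d["t"])
A=np.array([ray(*C,(120+u/2-.25,20+v/2-.25),70)[:2] for u,v in((386,240),(484,240),(480,440),(388,441))])
c=A.mean(0);e=(A[0]+A[1]-A[2]-A[3]);yaw=np.degrees(np.arctan2(e[1],e[0]));print(A.round(1),c,yaw,np.hypot(*e)/2,np.hypot(*(A[0]-A[1])))
go(c[0],c[1],100,yaw-90)
E
```

```text
[[639.   68.1]
 [677.8  44.8]
 [627.8 -41.8]
 [587.2 -18.4]] [632.97699737  13.14370684] 59.5466590630108 100.36628075228548 45.2747341870389
t 30.5 pos [619.1  17.  182.9] yd -31.2 F [-0.1 -0.5 -0.6] w 92.9 
 turn [-1.2  0.9 -0.7] shift after turn [ 3.7 14.  82.9] shift now axes [ 5.2 15.6 82.6]
```

Emit:
drive_tool --pt "-1.2 0.9 -0.7 0.004 0.014 0 1" --pt "0 0 0 0 0 0.04 1" --pt "0 0 0 0 0 0.035 1" --pt "0 0 0 0 0 0.01 1" --pt "0 0 0 0 0 0 1"

```text
time_s: 31.12
position: [637.4, 12.1, 95.3]
orientation: [0.87, 0.493, 0.003, 0.002]
ft_force: [0.3, -0.2, -0.4]
grip_width: 93.1
```

```bash
python3 - <<'E'
from h import *
go(632.5,12,50.5,-30.7)
E
```

```text
t 31.12 pos [637.4  12.1  95.3] yd -30.9 F [ 0.3 -0.2 -0.4] w 93.1 
 turn [ 0.4 -0.1 -0.2] shift after turn [-2.6 -4.2 44.8] shift now axes [-2.7 -4.5 44.8]
```

Emit:
drive_tool --pt "0.3 0 0 -0.0025 -0.004 0.005 1" --pt "0 0 0 0 0 0.018 1" --pt "0 0 0 0 0 0.014 1" --pt "0 0 0 0 0 0.005 1" --pt "0 0 0 0 0 0.001 1" --pt "0 0 0 0 0 0 1"

```text
time_s: 31.88
position: [634.2, 12.1, 51.7]
orientation: [0.87, 0.493, 0.003, 0.001]
ft_force: [-0.2, 0.1, -0.7]
grip_width: 92.8
```

```bash
python3 - <<'E'
from h import *
go(632.5,12,50.5,-30.7)
E
```

```text
t 31.88 pos [634.2  12.1  51.7] yd -30.9 F [-0.2  0.1 -0.7] w 92.8 
 turn [ 0.2 -0.3 -0.2] shift after turn [-0.9 -1.4  1.2] shift now axes [-0.9 -1.4  1.2]
```

Emit:
drive_tool --pt "0 0 0 -0.001 -0.0014 0.001 1" --pt "0 0 0 0 0 0 -1" --pt "0 0 0 0 0 0 -1" --pt "0 0 0 0 0 0 -1" --pt "0 0 0 0 0 0 -1" --pt "0 0 0 0 0 0 -1" --pt "0 0 0 0 0 0 -1" --pt "0 0 0 0 0 0 -1"

```text
time_s: 32.88
position: [632.6, 12.2, 51.6]
orientation: [0.87, 0.493, 0.004, 0.001]
ft_force: [0.1, -0.2, 0.0]
grip_width: 45.9
```

```bash
python3 - <<'E'
from h import *
go(469.3,12.2,190,-95.5)
E
```

```text
t 32.88 pos [632.6  12.2  51.6] yd -30.9 F [ 0.1 -0.2  0. ] w 45.9 
 turn [ 0.1 -0.4 64.6] shift after turn [-162.6   15.7 -138.4] shift now axes [ -83.1 -139.5 -139.5]
```

Width is 45.9. I'll lift it, travel and turn.

Emit:
drive_tool --pt "0 0 0 0 0 -0.01 -1" --pt "0 0 0 0 0 -0.04 -1" --pt "0 0 0 0 0 -0.045 -1" --pt "0 0 0 0 0 -0.035 -1" --pt "0 0 0 -0.014 -0.024 0 -1" --pt "0 0 0 -0.023 -0.04 0 -1" --pt "0 0 0 -0.023 -0.04 0 -1" --pt "0 0 0 -0.017 -0.028 0 -1" --pt "0 0 0 -0.005 -0.008 0 -1" --pt "0 0 7 0 0 0 -1" --pt "0 0 10 0 0 0 -1" --pt "0 0 10 0 0 0 -1"

```text
time_s: 34.38
position: [466.4, 12.3, 188.8]
orientation: [0.963, 0.27, 0.006, -0.0]
ft_force: [-0.7, -0.5, -3.4]
grip_width: 45.8
```

Emit:
drive_tool --pt "0 0 10 0 0 0 -1" --pt "0 0 10 0 0 0 -1" --pt "0 0 10 0 0 0 -1" --pt "0 0 6.5 0 0 0 -1" --pt "0 0 0 0 0 0 -1"

```text
time_s: 35.0
position: [472.1, 12.5, 190.7]
orientation: [0.998, -0.056, 0.009, -0.002]
ft_force: [0.1, -0.0, -3.4]
grip_width: 45.8
```

```bash
python3 - <<'E'
from h import *
go(469.3,12.2,135,-95.5)
E
```

```text
t 35.0 pos [472.1  12.5 190.7] yd -96.4 F [ 0.1 -0.  -3.4] w 45.8 
 turn [-0.2 -1.  -0.9] shift after turn [-2.8  0.6 55.7] shift now axes [-3.8  0.8 55.6]
```

Emit:
drive_tool --pt "-0.2 -1 -0.9 -0.003 0.0006 0.01 -1" --pt "0 0 0 0 0 0.025 -1" --pt "0 0 0 0 0 0.018 -1" --pt "0 0 0 0 0 0.005 -1" --pt "0 0 0 0 0 0 -1"

```text
time_s: 35.62
position: [470.6, 12.5, 130.0]
orientation: [0.999, -0.041, -0.001, -0.001]
ft_force: [-0.1, -1.0, -3.1]
grip_width: 46.0
```

```bash
python3 - <<'E'
from h import *
go(469.3,12.2,115.5,-95.5)
E
```

```text
t 35.62 pos [470.6  12.5 130. ] yd -94.7 F [-0.1 -1.  -3.1] w 46.0 
 turn [-0.1  0.1  0.8] shift after turn [-1.3  0.4 14.5] shift now axes [-1.3  0.4 14.5]
```

Emit:
drive_tool --pt "0 0 0.8 0 0.0003 0.005 -1" --pt "0 0 0 0 0 0.004 -1" --pt "0 0 0 0 0 0.002 -1" --pt "0 0 0 0 0 0.0015 -1" --pt "0 0 0 0 0 0.0015 -1" --pt "0 0 0 0 0 0 -1"

```text
time_s: 36.38
position: [471.5, 12.5, 116.3]
orientation: [0.999, -0.048, 0.001, -0.001]
ft_force: [0.2, 0.9, -2.2]
grip_width: 45.8
```

Emit:
drive_tool --pt "0 0 0 0 0 0.0015 -1" --pt "0 0 0 0 0 0.0015 -1" --pt "0 0 0 0 0 0.0015 -1"

```text
time_s: 36.75
position: [471.9, 12.7, 115.1]
orientation: [0.999, -0.047, 0.002, -0.004]
ft_force: [-6.9, 0.8, 33.9]
grip_width: 45.8
```

Emit:
drive_tool --pt "0 0 0 0 0 0.001 -1" --pt "0 0 0 0 0 0.001 -1"

```text
time_s: 37.0
position: [471.8, 12.5, 115.2]
orientation: [0.999, -0.048, 0.003, -0.005]
ft_force: [-4.8, 0.7, 18.2]
grip_width: 45.5
```

It stopped on the jaw tops at z=115, as a 46 wide part should, so it is a reject. It goes to the carton's free slot.

Emit:
drive_tool --pt "0.2 0.6 0 0 0 -0.01 -1" --pt "0 0 0 0 0 -0.03 -1" --pt "0 0 0 0 0 -0.03 -1" --pt "0 0 0 -0.002 0.03 0 -1" --pt "0 0 0 -0.004 0.05 0 -1" --pt "0 0 0 -0.004 0.05 0 -1" --pt "0 0 0 -0.004 0.05 0 -1" --pt "0 0 0 -0.003 0.045 0 -1" --pt "0 0 0 -0.002 0.027 0 -1" --pt "0 0 0 0 0.008 0 -1" --pt "0 0 0 0 0 0 -1"

```text
time_s: 38.38
position: [426.6, -251.8, 186.3]
orientation: [0.999, -0.046, 0.011, -0.006]
ft_force: [-0.7, 0.3, -2.9]
grip_width: 45.7
```

```bash
python3 - <<'E'
from h import *
go(427,-250,72,-94.8)
E
```

```text
t 38.38 pos [ 426.6 -251.8  186.3] yd -95.2 F [-0.7  0.3 -2.9] w 45.7 
 turn [-0.8 -1.2 -0.4] shift after turn [  0.3  -1.8 114.3] shift now axes [ -2.1  -0.3 114.3]
```

Emit:
drive_tool --pt "-0.8 -1.2 -0.4 0 -0.001 0.01 -1" --pt "0 0 0 0 0 0.035 -1" --pt "0 0 0 0 0 0.035 -1" --pt "0 0 0 0 0 0.025 -1" --pt "0 0 0 0 0 0.005 -1" --pt "0 0 0 0 0 0 -1"

```text
time_s: 39.12
position: [429.9, -241.9, 70.5]
orientation: [0.999, -0.035, -0.003, -0.0]
ft_force: [-0.1, 0.3, -3.0]
grip_width: 45.8
```

```bash
python3 - <<'E'
from h import *
go(427,-250,55.5,-94.8)
E
```

```text
t 39.12 pos [ 429.9 -241.9   70.5] yd -94.0 F [-0.1  0.3 -3. ] w 45.8 
 turn [-0.   0.4  0.8] shift after turn [-2.2  8.3 15. ] shift now axes [-2.3  8.2 15. ]
```

Emit:
drive_tool --pt "0 0.3 0.6 -0.002 0.007 0.004 -1" --pt "0 0 0 0 0 0.004 -1" --pt "0 0 0 0 0 0.003 -1" --pt "0 0 0 0 0 0.001 -1" --pt "0 0 0 0 0 0.001 -1" --pt "0 0 0 0 0 0 -1"

```text
time_s: 39.88
position: [428.7, -249.5, 58.8]
orientation: [0.999, -0.04, 0.001, 0.001]
ft_force: [-0.2, -0.5, -3.4]
grip_width: 46.0
```

Emit:
drive_tool --pt "0 0 0 0 0 0.001 -1" --pt "0 0 0 0 0 0.0008 -1"

```text
time_s: 40.12
position: [428.7, -249.4, 57.0]
orientation: [0.999, -0.04, 0.001, 0.001]
ft_force: [0.2, 0.6, -3.7]
grip_width: 46.1
```

Emit:
drive_tool --pt "0 0 0 0 0 0.0009 -1" --pt "0 0 0 0 0 0.0009 -1"

```text
time_s: 40.38
position: [428.5, -249.4, 55.2]
orientation: [0.999, -0.04, 0.001, 0.001]
ft_force: [-3.2, 0.8, 14.8]
grip_width: 45.9
```

Emit:
drive_tool --pt "0 0 0 0 0 0.0006 -1" --pt "0 0 0 0 0 0.0006 -1"

```text
time_s: 40.62
position: [428.5, -249.5, 55.2]
orientation: [0.999, -0.04, 0.002, 0.0]
ft_force: [-2.5, 1.3, 8.8]
grip_width: 45.8
```

It is on the floor of the carton. Release and retreat.

Emit:
drive_tool --pt "0 0 0 0 0 0 0.2" --pt "0 0 0 0 0 0 0.45" --pt "0 0 0 0 0 0 0.45" --pt "0 0 0 0 0 0 0.45" --pt "0 0 0 0 0 -0.01 0.45" --pt "0 0 0 0 0 -0.04 0.45" --pt "0 0 0 0 0 -0.05 0.45" --pt "0 0 0 0 0 -0.05 0.45" --pt "0 0 0 0 0 -0.04 0.45" --pt "0 0 0 0 0 0 0.45"

```text
time_s: 41.88
position: [426.5, -250.2, 253.5]
orientation: [0.999, -0.041, 0.001, -0.0]
ft_force: [0.3, 0.8, 0.3]
grip_width: 67.4
```

```bash
python3 - <<'E'
from h import *
f,*_=cam("side");cv2.imwrite("pics/end.png",cv2.resize(f[110:300,225:475],None,fx=3.1,fy=3.1,interpolation=cv2.INTER_CUBIC))
E
```

```text
(no output)
```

View pics/end.png

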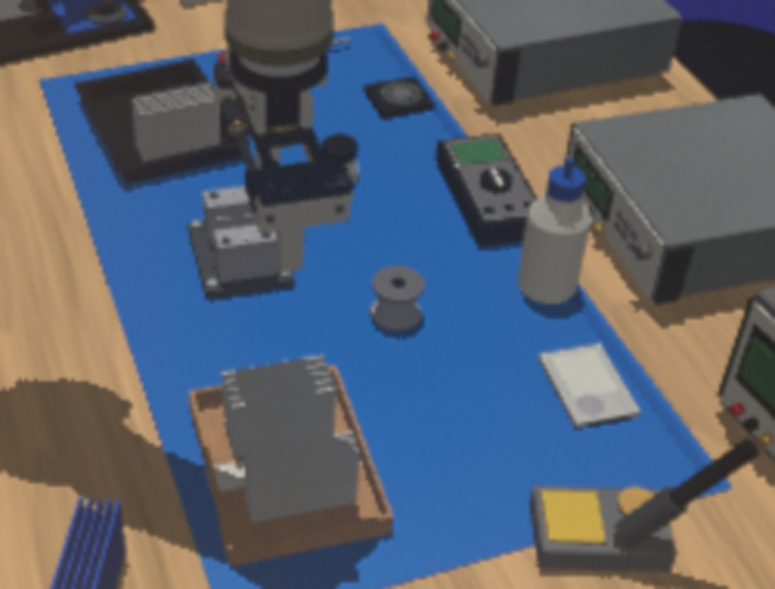

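The side view shows one sink upright in the tray at (178,120) and two upright in the carton at (280,400) and (303,475). The reel, bottle, meter and drive have not moved, and the gripper is clear.

```bash
python3 -c "
from plant import *
print(hand_in())"
```

```text
the job is handed in; nothing more can be done
None
```

All three heat sinks were tried in the gauge one at a time, each put away before the next was picked up. The job was handed in at about 42 s of the 72 s allowed.

| Sink | Gripper width | In the gauge | Put in |
|---|---|---|---|
| Left | 26 mm | went about 20 mm into the narrow part | carton (reject) |
| Right | 36 mm | passed the wide part, stopped on the steps | tray (good) |
| Middle | 46 mm | stopped on the jaw tops | carton (reject) |

- **Final view:** the last side picture shows one sink upright in the tray and two upright side by side in the carton. The gripper was open and clear. The reel, bottle, meter, blower and iron stand looked unmoved. The arm partly hid the jar and screwdriver in that picture, so I could not confirm those two.
- **Contact forces:** the highest reading I saw was about 34 N, when the middle sink rested on the jaw tops. The set-downs read at most about 15 N.
- **Unclear or off readings:** the force reading did not show the first carton set-down or the right sink stopping on the steps. I judged those from z no longer dropping. The tray rim measured about 14 mm too long in the wrist image, which was still well within the room for placing the sink.

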